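# Check the press gap with the GO gauge

## Robot

A 7-joint arm with a two-finger parallel gripper is mounted at the origin on the work surface. World frame = base frame: x ahead of the robot, y to its left, z up, the work surface at z = 0. Lengths are in m, angles in rad, forces in N, time in s.
With the tool pointing down it reaches from about 0.425 to 0.925 m from the base axis. Payload 6.8 kg.
Tool frame: the origin (TCP) lies at the very end of the fingers, on their centre line; the grasp point (between the pads) lies 19 mm behind it; z points along the fingers, y is the line along which they close (so a half turn about z gives the same grasp; the last joint's range is limited). The gripper opens to 85 mm and grips with 20 to 120 N. Pads are 22 mm wide; open, the fingers measure 114 mm over their backs; the gripper's body (76 mm by 85 mm) begins 54 mm behind the grasp point. The pads swing forward as they close: fully open they stand 13 mm farther back than shut.
Start: joints at [-1.217, 0.477, 0.022, 1.555, -0.011, 1.109, -0.083], TCP at [0.301, 0.604, 0.231] pointing down, gripper open.
Joint ranges: [-2.96, 2.96], [-0.34, 2.1], [-1.41, 1.46], [0.24, 2.44], [-1.37, 4.51], [0.17, 1.92], [-2.96, 2.96]. Speed limits (rad/s): [2.39, 2.39, 3.14, 3.14, 3.14, 3.14, 3.14].

## Interface

Orientations are given as [roll, pitch, yaw] about the fixed x, y, z axes, in that order (R = Rz(yaw) Ry(pitch) Rx(roll)).
In Python, from station import manip, imaging gives the robot as it stands. The module is installed in compiled form; this text tells all that it offers.
- The arm moves only by the tool arm_command, never from a script. Its arguments are lists of equal length, an entry for each row: "gripper": the finger opening in mm, from 0 to 85.4; "dp": the shift along the tool's x, y, z in mm, a list of three; "turn": the turn about the tool's z in rad. In form: {"gripper": [gripper, ...], "dp": [[x, y, z], ...], "turn": [turn, ...]}. A call has 1 to 12 rows; each row is the pose to reach, as a shift and turn from the pose commanded when the call began, along the tool's axes at that moment; what a row does not reach only later rows make up. A row lasts 1/12 s, in which the tool goes at most 41.7 mm and 7.16 degrees, less where a joint would pass 70% of its speed; a pose out of reach is approached as far as the arm can. A call with a gripper value outside its range is refused whole. The fingers move at their own pace and stop on an object; "newtons" is the grip in N (left out, the last holds). Time passes only in rows, so rows that repeat a pose let the fingers close. It gives the time, the measured TCP pose, the force, the opening and the grip force at its end, in the units of the state.
- manip.state(): the state, without advancing time (a new reading comes with each control period).
- imaging.read_camera(name): name is "scene" or "side" or "wrist"; returns the picture (384x512x3 uint8, red, green, blue); there is no depth.
- imaging.camera_params(name): a dict with "mtx" (3x3 intrinsics, pixels), "pose" (4x4, takes a point from camera to world coordinates). Camera axes: x right, y down, z forward; pixel columns grow to the right and rows downward; lengths in m; the calibration is good to about 2 mm. A picture is of the moment at which its call begins: read the wrist's pose just before it. camera_params takes no time and is no camera call; for the wrist camera it gives the pose at the moment of the call.
- manip.hand_in(): hands the job in; it is judged then, once.
The state is a dict: "t": time; "q": joint angles; "qd": joint speeds; "joint_efforts": joint torques, N m; "position": TCP position; "tool_rot": TCP orientation; "wrist_force": force on the tool from outside, world axes, zero at the start; "ft_torque": the same for the moment, N m; "opening": opening from 0.0 (shut) to 1.0 (fully open); "grasp_force": force on a finger pad.
Only numpy, scipy, OpenCV 4.12 (cv2) and the standard library are available. Lean on these libraries where they do the work, as an engineer would, in place of code of your own. Each camera call takes 0.05 s, during which the arm holds its last target. There are 200 camera calls.

## Task

Check the gap of the card press: slide its shutter fully open, take the green-gripped GO gauge from the tray and slide its blade straight into the gap under the press bar until the bar's front edge lies over the orange band (never past the band), and keep it there for two seconds. Then draw it out, lay it flat in its empty tray bay and let go, and last slide the shutter fully shut. Leave the red NO-GO gauge and everything else where they are.

Things in the scene. Friction and masses are not known exactly. Their poses are not given: they have to be found in the camera images.
- fixture: Grey card-press fixture, fixed. Base 180 x 215 x 30 mm (x -90..90, y -82..132) with a steel platen strip on its top. An aluminium press bar (x 0..75, y -65..65, top at z 85 mm) bridges the platen, leaving a gap under it 10 mm high, 70 wide, 75 long, open front and back. Origin: underside of the base, below the middle of the bar's front edge; x points into the gap, away from the robot; z up.
- gap_mouth (a point): The mouth of the gap: on the platen's surface (bottom of the gap), below the middle of the press bar's front edge. Axes as the fixture's: x into the gap, y along the bar, z up.
- shutter (a joint): Sliding black shutter in front of the gap (plate 76 mm wide, 30 mm high, 6 mm thick, its front 12 mm before the bar): 0 = shut (centred on the gap), 0.08 m = fully open, slid along the fixture's +y. Light friction; it stays where it is left.
- shutter_tab (a point): Top centre of the shutter's yellow tab, an upright block 28 (x) x 24 (y) mm whose top is 55 mm above the platen; it can be pinched across y or pushed. It stands 36 mm in front of the press bar's face and moves with the shutter.
- tray: Grey gauge tray, fixed, 160 (x) x 200 (y) x 20 mm high, walls and floor 5 mm, a divider along x down the middle makes two bays, each 150 x 92 mm, centred at y = +49 and -49 mm. Origin: centre of its underside. Each bay holds one gauge, lying flat along x.
- go_gauge: GO gauge, green grip, 120 g: flat steel blade 120 (x) x 30 (y) x 6 mm with an upright grip 36 (x) x 16 (y) mm on it, centred at x = -25 mm, top 50 mm above the blade's underside. Origin: centre of the blade's underside; x points to the tip (x = +60 mm), z up. An orange band runs round the blade 25 to 40 mm behind the tip. Starts in either bay of the tray.
- go_gauge_tip (a point): Middle of the underside of the GO gauge's blade tip edge.
- go_gauge_grip (a point): Top centre of the GO gauge's green grip.
- nogo_gauge: NO-GO gauge with the red grip, same shape as the GO gauge but its blade is 12 mm thick and has no band; lies in the other bay. Leave it alone.
- cleaner: Bystander: white bottle with red cap, 56 mm across, 130 mm tall. Origin: centre of its foot.
- screwdriver: Bystander: screwdriver, 170 mm long, lying on the mat behind the tray. Origin: under its middle.
- brush: Bystander: brush, lying in the mat's pocket strip on the left.
- spool: Bystander: orange spool, 64 mm across, 40 mm high. Origin: centre of its underside.
- card: Bystander: green circuit card with black chips, 80 x 22 x 5 mm, lying flat on the mat near the robot. Origin: centre of its underside.
- mouse: Bystander: black computer mouse, 105 x 60 x 33 mm, off the mat on the right.
Not all that is in view belongs to the job. Leave any blue or brown look-alike of the go_gauge alone.

How it is judged:
By the outcome, as a careful person would: the job done as asked, in the order asked, and still so for the second after the job is handed in, with the robot touching nothing.
It also fails if it takes over 69 s, if anything falls off the work surface, if the arm or the gripper's body presses on something with over 40 N, if the wrist force passes 120 N, or if a joint passes its speed limit or range.

## Working session

There is one attempt and no reset: what is moved stays moved. The work goes in short steps, Python scripts to look and compute and a tool call to move; the robot and the scene stay as the last step left them, time stands still between calls to the robot, and variables do not carry over. Pictures are saved under pics/ and viewed, at most 10 in all, crops included, and the job is handed in when it is done.

Besides the shell and the picture viewer there is one more tool, called as name([rows], argument=value, ...), one row to a line, values as JSON. arm_command: Moves the arm, as the interface text tells. Its arguments: {"type":"object","properties":{"gripper":{"type":"array","items":{"type":"number"}},"dp":{"type":"array","items":{"type":"array","items":{"type":"number"}}},"turn":{"type":"array","items":{"type":"number"}},"newtons":{"type":"number"}},"required":["gripper","dp","turn"]}

```bash
mkdir -p pics; python3 - <<'E'
from station import manip, imaging
import cv2, numpy as np
s=manip.state(); print(s)
for n in ("scene","side"):
    im=imaging.read_camera(n); np.save(f"pics/{n}0.npy",im)
    cv2.imwrite(f"pics/{n}0.png",cv2.cvtColor(im,cv2.COLOR_RGB2BGR))
    p=imaging.camera_params(n); print(n,p["mtx"].round(1).tolist(),p["pose"].round(3).tolist())
E
```

```text
{'t': 0.0, 'q': array([-1.21707742,  0.47779166,  0.02233137,  1.55647542, -0.01149589,
        1.10930447, -0.08311085]), 'qd': array([-1.43315860e-03, -7.81599153e-04,  3.97334812e-04, -1.04312360e-03,
       -3.84251218e-04,  7.25228564e-05,  6.47981767e-04]), 'joint_efforts': array([-5.51400117e-04, -5.96452117e+01,  1.60792306e+00, -2.81198001e+01,
        1.25671917e-02,  9.49886598e-03, -9.33218388e-06]), 'position': array([0.30050522, 0.60374055, 0.23032111]), 'tool_rot': array([-3.13974697e+00,  1.37660363e-04,  2.67979365e+00]), 'wrist_force': array([ 0.24367585,  0.46657772, -0.83443543]), 'ft_torque': array([ 0.05391868, -0.0087614 , -0.01923067]), 'grasp_force': 0.0, 'opening': 1.0000450849006748}
scene [[400.9, 0.0, 258.6], [0.0, 400.9, 187.5], [0.0, 0.0, 1.0]] [[-0.633, 0.609, -0.478, 1.261], [0.774, 0.493, -0.397, 0.549], [-0.006, -0.622, -0.783, 1.233], [0.0, 0.0, 0.0, 1.0]]
side [[480.7, 0.0, 252.3], [0.0, 480.7, 192.5], [0.0, 0.0, 1.0]] [[0.782, -0.431, 0.45, -0.09], [-0.623, -0.558, 0.548, -0.823], [0.015, -0.709, -0.705, 1.105], [0.0, 0.0, 0.0, 1.0]]
```

View pics/scene0.png

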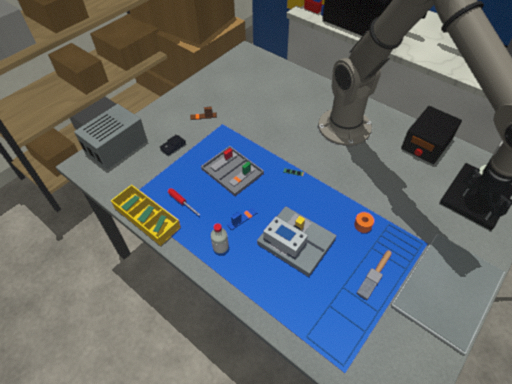

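View pics/side0.png

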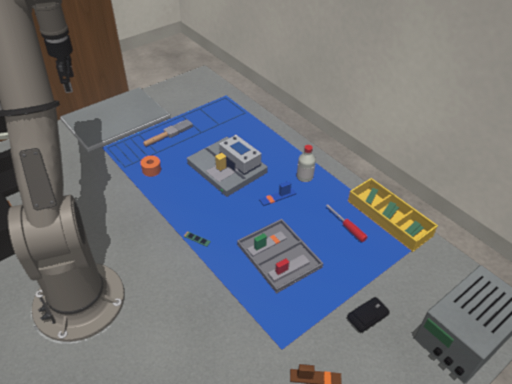

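Scene: tray at about (232,170) with the green grip at (246,168); fixture at (297,240) with the yellow tab at (300,222). Side: green (261,241), tab (221,162). Next are enlarged crops plus mask measurements.

```bash
cat > h.py <<'E'
from station import manip, imaging
import cv2, numpy as np
def cam(n): p=imaging.camera_params(n); return p["mtx"],p["pose"]
def ray(n,uv,c=None):
    K,T=c or cam(n); d=T[:3,:3]@np.linalg.solve(K,[uv[0],uv[1],1.]); return T[:3,3],d
def onz(n,uv,z,c=None):
    o,d=ray(n,uv,c); return o+d*(z-o[2])/d[2]
def proj(n,P,c=None):
    K,T=c or cam(n); p=K@(T[:3,:3].T@(np.asarray(P)-T[:3,3])); return p[:2]/p[2]
def tri(a,b):
    (o1,d1),(o2,d2)=ray("scene",a),ray("side",b)
    s=np.linalg.lstsq(np.c_[d1,-d2],o2-o1,rcond=None)[0]
    p,q=o1+d1*s[0],o2+d2*s[1]; return (p+q)/2,np.linalg.norm(p-q)
def blobs(im,lo,hi,amin=8):
    m=cv2.inRange(cv2.cvtColor(im,cv2.COLOR_RGB2HSV),lo,hi)
    n,_,st,c=cv2.connectedComponentsWithStats(m)
    return [(st[i,4],c[i].round(1).tolist(),st[i,:4].tolist()) for i in range(1,n) if st[i,4]>=amin]
E
python3 - <<'E'
from h import *
for n in ("scene","side"):
    im=np.load(f"pics/{n}0.npy")
    for k,lo,hi in (("green",(45,90,30),(85,255,255)),("yellow",(22,120,80),(33,255,255)),("orange",(5,120,120),(18,255,255)),("red",(172,140,80),(180,255,255))):
        print(n,k,blobs(im,lo,hi))
a=np.load("pics/scene0.npy"); b=np.load("pics/side0.npy")
r=lambda i,x,y,w,h:cv2.resize(i[y:y+h,x:x+w],(400,300),interpolation=cv2.INTER_CUBIC)
o=np.vstack([np.hstack([r(a,195,140,80,60),r(a,250,200,96,72)]),np.hstack([r(b,228,215,100,75),r(b,180,125,100,75)])])
cv2.imwrite("pics/crop0.png",o[...,::-1])
E
```

```text
scene green [(np.int32(71), [246.1, 167.4], [242, 162, 9, 12]), (np.int32(8), [295.5, 172.1], [294, 171, 4, 3]), (np.int32(80), [129.8, 202.6], [123, 196, 15, 14]), (np.int32(89), [145.4, 214.0], [139, 207, 14, 15]), (np.int32(72), [159.4, 222.8], [154, 215, 11, 17])]
scene yellow [(np.int32(116), [294.4, 3.1], [287, 0, 17, 9]), (np.int32(1632), [145.6, 214.4], [111, 185, 69, 61]), (np.int32(64), [299.7, 221.0], [296, 216, 9, 12])]
scene orange [(np.int32(125), [230.2, 27.0], [214, 18, 30, 22]), (np.int32(110), [188.3, 46.6], [178, 41, 22, 12]), (np.int32(24), [196.9, 115.9], [195, 114, 5, 5]), (np.int32(21), [237.0, 178.9], [234, 177, 7, 5]), (np.int32(20), [247.8, 214.2], [245, 212, 7, 6]), (np.int32(198), [364.4, 220.0], [356, 213, 18, 15]), (np.int32(16), [364.4, 229.9], [360, 229, 9, 3])]
scene red [(np.int32(59), [227.8, 153.2], [224, 148, 8, 11]), (np.int32(90), [176.3, 196.0], [169, 189, 16, 15]), (np.int32(45), [217.3, 227.3], [214, 224, 7, 8])]
side green [(np.int32(36), [371.1, 195.6], [367, 189, 9, 14]), (np.int32(38), [389.2, 210.3], [384, 203, 13, 15]), (np.int32(63), [413.5, 228.4], [407, 222, 15, 13]), (np.int32(130), [260.0, 241.0], [255, 234, 11, 15]), (np.int32(262), [438.3, 332.4], [425, 319, 28, 28])]
side yellow [(np.int32(39), [219.9, 156.4], [216, 154, 9, 6]), (np.int32(1708), [398.4, 214.9], [351, 178, 87, 73])]
side orange [(np.int32(277), [149.9, 165.0], [141, 156, 18, 20]), (np.int32(21), [270.0, 198.7], [267, 196, 7, 7]), (np.int32(35), [274.9, 239.0], [271, 235, 9, 9]), (np.int32(105), [327.1, 377.4], [323, 371, 9, 13])]
side red [(np.int32(38), [307.9, 148.1], [305, 145, 7, 7]), (np.int32(183), [354.6, 230.0], [344, 220, 22, 21]), (np.int32(122), [281.9, 265.6], [276, 259, 13, 15])]
```

View pics/crop0.png

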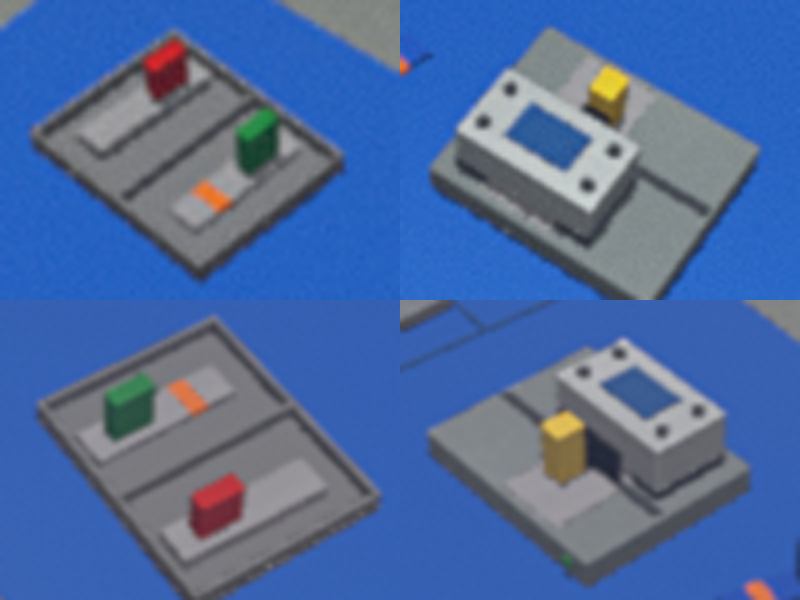

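The crops show the shutter shut, with its tab in front of the bar centre, and the GO gauge in the bay nearer the fixture with its tip and orange band pointing away from the robot. I'll fit poses from the read-off corners.

```bash
python3 - <<'E'
from h import *
from scipy.optimize import least_squares
def fit(cor,x0):
    f=lambda v:np.concatenate([proj(n,[v[0]+np.cos(v[2])*p[0]-np.sin(v[2])*p[1],v[1]+np.sin(v[2])*p[0]+np.cos(v[2])*p[1],p[2]+v[3]])-uv for n,uv,p in cor]+[[v[3]*2000]])
    r=least_squares(f,x0); print(r.x.round(4),r.fun.round(1)); return r.x
t,_=tri((300.4,218.5),(220.5,157)); print("tab",tri((300,219),(220.5,156.5)))
print("grip",tri((246.4,165.8),(260.5,237)), "red",tri((228,152),(282,262)))
print("bandmid",onz("scene",(237,178.9),.011),onz("side",(274.9,239),.011))
fx=[("scene",(276.4,216.3),(0,-.065,.085)),("scene",(263.9,231.2),(.075,-.065,.085)),("scene",(307.1,235.5),(0,.065,.085)),("scene",(296.1,250.9),(.075,.065,.085)),
("scene",(286,207.2),(-.09,-.082,.03)),("scene",(335.9,236),(-.09,.132,.03)),
("side",(220,143.75),(0,.065,.085)),("side",(236.25,135),(.075,.065,.085)),("side",(261,153),(.075,-.065,.085)),("side",(244.25,167.5),(0,-.065,.085)),("side",(187.5,158),(-.09,.132,.03))]
fit(fx,[*t[:2],0,0])
tr=[("scene",(230,146.4),(-.08,-.1,.02)),("scene",(201.6,166.6),(.08,-.1,.02)),("scene",(263.6,171.6),(-.08,.1,.02)),("scene",(235.4,194),(.08,.1,.02)),
("side",(237.5,241.2),(-.08,.1,.02)),("side",(281.75,220),(.08,.1,.02)),("side",(322.5,264.2),(.08,-.1,.02))]
fit(tr,[.5,-.2,0,0])
E
```

```text
tab (array([0.58048704, 0.16348712, 0.08578219]), np.float64(0.004905638677095109))
grip (array([ 0.48746438, -0.15797091,  0.05164538]), np.float64(0.004007691111337687)) red (array([ 0.4776874 , -0.26311126,  0.05273086]), np.float64(0.002768097391192071))
bandmid [ 0.535476   -0.16503888  0.011     ] [ 0.53986836 -0.16573773  0.011     ]
[ 6.186e-01  1.558e-01  3.650e-02 -4.000e-04] [-1.1 -0.4 -1.6 -0.6 -0.1 -0.2 -1.7  0.2 -0.6 -1.3 -0.1 -0.2 -1.6 -0.2
 -0.5 -0.3 -0.1  0.7 -0.9 -4.2 -1.4 -0.9 -0.8]
[ 5.122e-01 -2.131e-01 -1.013e-01 -3.000e-04] [-0.4 -0.9 -1.2 -0.9 -0.2 -0.8 -1.4 -0.7 -1.3 -0.9 -0.6 -1.4 -0.1 -0.4
 -0.6]
```

arm_command([
  [-450,-275,0],
  [-450,-275,0],
  [-450,-275,0],
  [-450,-275,0],
  [-450,-275,0],
  [-450,-275,0],
  [-450,-275,0],
  [-450,-275,0],
  [-450,-275,0],
  [-450,-275,0],
  [-450,-275,0],
  [-450,-275,0],
], gripper=[50,50,50,50,50,50,50,50,50,50,50,50], turn=[-0.5,-0.5,-0.5,-0.5,-0.5,-0.5,-0.5,-0.5,-0.5,-0.5,-0.5,-0.5], newtons=25)

```text
t: 1.1
position: [0.567, 0.1788, 0.2311]
tool_rot: [-3.142, -0.0, -3.103]
wrist_force: [0.2, 0.4, -1.2]
opening: 0.588
grasp_force: 0.0
```

```bash
python3 - <<'E'
from h import *
s=manip.state(); print(s["t"],s["position"],s["tool_rot"],s["opening"])
c=cam("wrist"); im=imaging.read_camera("wrist"); np.savez("pics/w1.npz",im=im,K=c[0],T=c[1]); print(c)
cv2.imwrite("pics/w1.png",im[...,::-1])
E
```

```text
1.1 [0.56701905 0.1787882  0.23109486] [-3.14150438e+00 -4.45893738e-04 -3.10334030e+00] 0.5883064393367906
(array([[327.7026713 ,   0.        , 259.93431767],
       [  0.        , 327.7026713 , 191.11716255],
       [  0.        ,   0.        ,   1.        ]]), array([[-3.81852072e-02,  9.52883530e-01,  3.00923358e-01,
         4.88346925e-01],
       [ 9.99270313e-01,  3.66705146e-02,  1.06825025e-02,
         1.76248163e-01],
       [-8.55833711e-04,  3.01111691e-01, -9.53588495e-01,
         3.72492037e-01],
       [ 0.00000000e+00,  0.00000000e+00,  0.00000000e+00,
         1.00000000e+00]]))
```

View pics/w1.png

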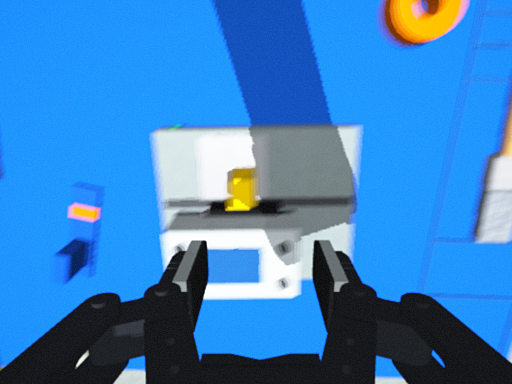

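The wrist view shows the fixture with its base from (152,128) to (362,330), the tab at (241,188) and the bar's front edge near row 230, slightly blurred by motion. I'll take a still one.

```bash
python3 - <<'E'
from h import *
im=imaging.read_camera("wrist"); s=manip.state(); c=cam("wrist"); im=imaging.read_camera("wrist"); np.savez("pics/w2.npz",im=im,K=c[0],T=c[1])
print(s["t"],s["position"],s["tool_rot"])
cv2.imwrite("pics/w2.png",cv2.resize(im[110:300,140:380],(760,600),interpolation=cv2.INTER_CUBIC)[...,::-1])
for b in blobs(im,(22,120,60),(33,255,255)): print(b, onz("wrist",b[1],.085,c))
hsv=cv2.cvtColor(im,cv2.COLOR_RGB2HSV)
m=cv2.inRange(hsv,(0,0,0),(180,90,255))
# base front and left/right edges from mat colour: row/col transitions
for col in (170,185,200,215,340,350,240): 
    r=np.where(m[100:170,col])[0]; print("front",col,100+r[0] if len(r) else None, end=" ")
E
```

```text
1.2 [0.57014038 0.17153058 0.23114566] [-3.13715102e+00  1.56459808e-03 -3.11576349e+00]
(np.int32(1282), [440.9, 12.7], [410, 0, 66, 29]) [0.43219402 0.3092124  0.085     ]
(np.int32(1030), [255.5, 183.0], [242, 162, 28, 42]) [0.5748492  0.16721435 0.085     ]
(np.int32(222), [95.9, 209.0], [84, 203, 25, 13]) [0.60436029 0.01793888 0.085     ]
(np.int32(204), [2.9, 354.2], [0, 336, 10, 35]) [ 0.7782365  -0.10599433  0.085     ]
front 170 124 front 185 124 front 200 123 front 215 122 front 340 119 front 350 118 front 240 121
```

View pics/w2.png

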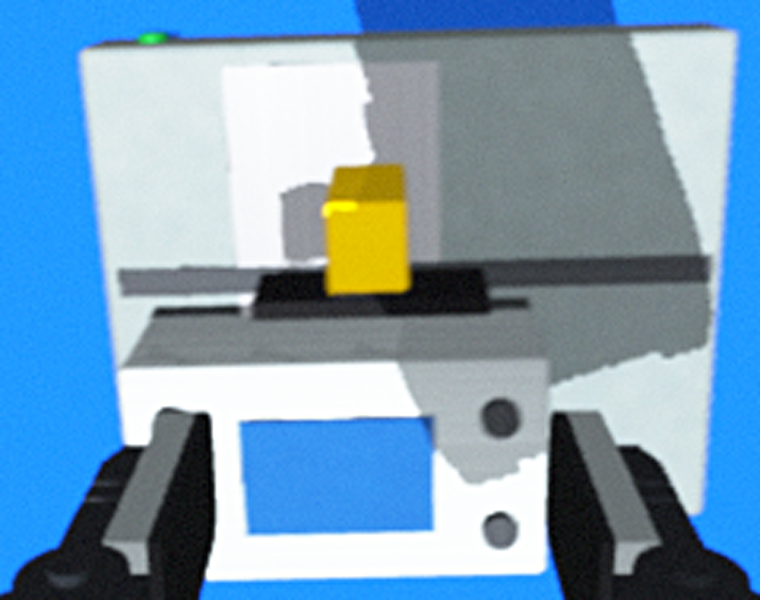

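The still crop shows the tab top with corners (325,202)–(410,293), the bar-top front edge from (120,370) to (548,360) and the base front edge from (82,48) to (735,32).

```bash
python3 - <<'E'
from h import *
d=np.load("pics/w2.npz"); c=(d["K"],d["T"]); s=760/240; s2=600/190
g=lambda u,v,z:onz("wrist",(140+u/s,110+v/s2),z,c)[:2]
T=np.mean([g(*p,.085) for p in((325,202),(408,202),(410,293),(325,293))],0); print("tab",T, g(325,248,.085),g(409,248,.085))
a,b=g(120,370,.085),g(548,360,.085); e,f=g(82,48,.03),g(735,32,.03)
for p,q in((a,b),(e,f)): print(p,q,np.linalg.norm(q-p),"yaw",np.arctan2(*(-(q-p)[0],(q-p)[1])))
print("origin",(a+b)/2); y=np.arctan2(-(b-a)[0],(b-a)[1]); R=np.array([[np.cos(y),-np.sin(y)],[np.sin(y),np.cos(y)]])
print("from base",e-R@[-.09,-.082],f-R@[-.09,.132],"from tab",T-R@[-.036,0])
print(manip.state()["position"],manip.state()["tool_rot"])
E
```

```text
tab [0.58016722 0.16769172] [0.58046042 0.15551759] [0.57979239 0.17986001]
[0.62077437 0.09408539] [0.61388282 0.22273373] 0.12883278937170017 yaw 0.05351772620767927
[0.53131611 0.07277945] [0.52060841 0.28446531] 0.21195649771720662 yaw 0.050539864324154644
origin [0.61732859 0.15840956]
from base [0.61680089 0.15947634] [0.61754053 0.15746859] from tab [0.61611567 0.16961744]
[0.56820805 0.17589991 0.23093799] [-3.13959587e+00  6.61820795e-05 -3.11144821e+00]
```

arm_command([
  [-12,-9,30],
  [-12,-9,60],
  [-12,-9,90],
  [-12,-9,110],
  [-12,-9,110],
  [-12,-9,110],
  [-12,-9,110],
], gripper=[50,50,50,50,50,50,50], turn=[-0.02,-0.02,-0.02,-0.02,-0.02,-0.02,-0.02])

```text
t: 1.83
position: [0.5794, 0.1734, 0.1226]
tool_rot: [3.141, 0.001, -3.082]
wrist_force: [-0.7, 0.4, 0.6]
opening: 0.586
grasp_force: 0.0
```

```bash
python3 - <<'E'
from h import *
for i in range(3):
    s=manip.state(); c=cam("wrist"); im=imaging.read_camera("wrist"); print(s["t"],s["position"].round(4),s["tool_rot"].round(4))
for b in blobs(im,(22,120,60),(33,255,255)): print(b, onz("wrist",b[1],.085,c))
E
```

```text
1.8333 [0.5794 0.1734 0.1226] [ 3.1407e+00  1.5000e-03 -3.0824e+00]
1.8833 [0.5798 0.1733 0.1231] [ 3.1404e+00  2.6000e-03 -3.0827e+00]
1.9333 [0.58   0.1732 0.1232] [ 3.1404e+00  3.0000e-03 -3.0829e+00]
(np.int32(2567), [248.2, 215.3], [228, 181, 41, 67]) [0.57339591 0.16624022 0.085     ]
(np.int32(481), [25.9, 236.4], [9, 226, 36, 21]) [0.59480758 0.03355615 0.085     ]
```

arm_command([
  [0,-7,15],
  [0,-7,35],
  [0,-7,55],
  [0,-7,66],
  [0,-7,66],
  [0,-7,66],
  [0,-7,66],
  [0,-7,66],
  [0,-7,66],
  [0,-7,66],
  [0,-7,66],
  [0,-7,66],
], gripper=[50,50,50,50,50,15,15,15,15,15,15,15], turn=[0,0,0,0,0,0,0,0,0,0,0,0], newtons=25)

```text
t: 2.98
position: [0.5803, 0.1657, 0.0567]
tool_rot: [3.141, 0.002, -3.084]
wrist_force: [-0.4, 0.8, 6.0]
opening: 0.273
grasp_force: 30.1
```

arm_command([
  [0,8,0],
  [0,16,0],
  [0,24,0],
  [0,32,0],
  [0,40,0],
  [0,48,0],
  [0,56,0],
  [0,62,0],
  [0,66,0],
  [0,70,0],
  [0,70,0],
  [0,70,0],
], gripper=[15,15,15,15,15,15,15,15,15,15,15,15], turn=[0,0,0,0,0,0,0,0,0,0,0,0])

```text
t: 3.98
position: [0.5765, 0.2347, 0.0567]
tool_rot: [-3.142, 0.002, -3.084]
wrist_force: [-0.2, -2.2, 6.0]
opening: 0.276
grasp_force: 30.2
```

arm_command([
  [0,3,0],
  [0,6,0],
  [0,8,0],
  [0,8,0],
  [0,8,0],
], gripper=[15,15,15,15,15], turn=[0,0,0,0,0])

```text
t: 4.4
position: [0.5765, 0.235, 0.0566]
tool_rot: [-3.133, 0.0, -3.089]
wrist_force: [-2.2, -17.1, 13.7]
opening: 0.274
grasp_force: 31.0
```

arm_command([
  [0,-4,0],
  [0,-8,0],
  [0,-8,0],
  [0,-8,0],
  [0,-8,-20],
  [0,-8,-60],
  [0,-8,-100],
  [0,-8,-140],
  [0,-8,-170],
], gripper=[15,15,50,50,50,50,50,50,50], turn=[0,0,0,0,0,0,0,0,0])

```text
t: 5.15
position: [0.5756, 0.236, 0.2287]
tool_rot: [3.14, 0.002, -3.083]
wrist_force: [1.0, -0.0, -0.1]
opening: 0.584
grasp_force: 0.0
```

arm_command([
  [112,-394,0],
  [112,-394,0],
  [112,-394,0],
  [112,-394,0],
  [112,-394,0],
  [112,-394,0],
  [112,-394,0],
  [112,-394,0],
  [112,-394,0],
  [112,-394,0],
  [112,-394,0],
  [112,-394,0],
], gripper=[50,50,50,50,50,50,50,50,50,50,50,50], turn=[0.17,0.17,0.17,0.17,0.17,0.17,0.17,0.17,0.17,0.17,0.17,0.17])

```text
t: 6.15
position: [0.4856, -0.1664, 0.2253]
tool_rot: [-3.141, -0.0, 3.026]
wrist_force: [-0.8, 0.2, 0.8]
opening: 0.587
grasp_force: 0.0
```

```bash
python3 - <<'E'
from h import *
for i in range(4):
    s=manip.state(); c=cam("wrist"); im=imaging.read_camera("wrist")
np.savez("pics/w3.npz",im=im,K=c[0],T=c[1])
print(s["t"],s["position"],s["tool_rot"])
for lo,hi in (((40,80,30),(88,255,255)),((4,120,100),(18,255,255))):
    print([b+(onz("wrist",b[1],.011,c).round(4),) for b in blobs(im,lo,hi,60)])
cv2.imwrite("pics/w3.png",cv2.resize(im[60:330,80:440],(800,600),interpolation=cv2.INTER_CUBIC)[...,::-1])
sc=imaging.read_camera("scene"); np.save("pics/scene1.npy",sc); print(blobs(sc,(22,120,80),(33,255,255)))
E
```

```text
6.3 [ 0.48679353 -0.16282065  0.22509048] [ 3.14088097e+00 -3.44116793e-04  3.03255547e+00]
[(np.int32(992), [386.3, 24.6], [351, 0, 80, 53], array([ 0.3636, -0.0246,  0.011 ])), (np.int32(650), [262.9, 164.8], [255, 144, 17, 42], array([ 0.4902, -0.1598,  0.011 ]))]
[(np.int32(131), [272.4, 203.9], [267, 198, 11, 13], array([ 0.5371, -0.1538,  0.011 ]))]
[(np.int32(1634), [145.6, 214.4], [111, 185, 69, 61]), (np.int32(65), [316.8, 230.6], [313, 226, 9, 10])]
```

View pics/w3.png

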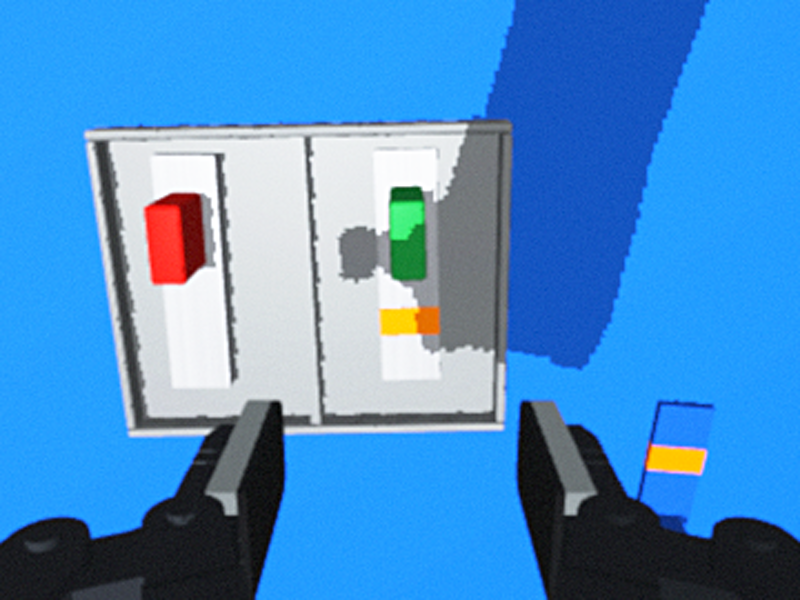

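In the crop the GO blade runs from its back edge (373–437,150) to its tip (383–440,379). The grip top spans (390,200)–(426,280) and the band is at (409,321).

```bash
python3 - <<'E'
from h import *
d=np.load("pics/w3.npz"); c=(d["K"],d["T"]); s=800/360; s2=600/270
g=lambda u,v,z:onz("wrist",(80+u/s,60+v/s2),z,c)[:2]
print("grip",np.mean([g(*p,.055) for p in((390,201),(424,201),(426,280),(390,280))],0), "w",g(425,240,.055)-g(390,240,.055),"l",g(408,280,.055)-g(408,201,.055))
b1,b2,t1,t2=g(373,150,.011),g(437,150,.011),g(383,380,.011),g(440,379,.011)
B,T=(b1+b2)/2,(t1+t2)/2; u=T-B; print("back",B,"tip",T,np.linalg.norm(u),np.arctan2(u[1],u[0]),"ctr",(B+T)/2)
yw=np.arctan2(u[1],u[0]);print("grip from blade",(B+T)/2-.025*u/np.linalg.norm(u))
tc=[g(*p,.02) for p in((88,131),(510,122),(503,428),(130,433))]; print("tray",np.round(tc,4),np.mean(tc,0))
q=tc[1]-tc[0];print(np.arctan2(-q[0],q[1])); q=tc[2]-tc[1]; print(np.arctan2(q[1],q[0]))
x=manip.state(); print(x["position"],x["tool_rot"])
E
```

```text
grip [ 0.48379472 -0.15901104] w [0.00167213 0.01526744] l [ 0.0353911 -0.003756 ]
back [ 0.4494112  -0.15613131] tip [ 0.56981945 -0.16558462] 0.12077876407564526 -0.07834974382398005 ctr [ 0.50961532 -0.16085796]
grip from blade [ 0.48469202 -0.15890122]
tray [[ 0.4236 -0.3022]
 [ 0.4409 -0.1062]
 [ 0.5989 -0.12  ]
 [ 0.5803 -0.3173]] [ 0.51092167 -0.21140571]
-0.08824635161856485
-0.08693641888744437
[ 0.48685166 -0.16285971  0.22514791] [ 3.14112100e+00 -2.19010938e-04  3.03295920e+00]
```

arm_command([
  [3,4,30],
  [3,4,65],
  [3,4,100],
  [3,4,125],
  [3,4,140],
  [3,4,145],
  [3,4,145],
  [3,4,145],
], gripper=[40,40,40,40,40,40,40,40], turn=[-0.026,-0.026,-0.026,-0.026,-0.026,-0.026,-0.026,-0.026])

```text
t: 7.07
position: [0.4845, -0.1599, 0.0809]
tool_rot: [3.142, 0.001, 3.057]
wrist_force: [0.5, -0.7, 0.2]
opening: 0.471
grasp_force: 0.0
```

```bash
python3 - <<'E'
from h import *
for i in range(2):
    s=manip.state(); c=cam("wrist"); im=imaging.read_camera("wrist")
print(s["t"],s["position"],s["tool_rot"])
print([b+(onz("wrist",b[1],.055,c).round(4),) for b in blobs(im,(40,80,30),(88,255,255),60)])
E
```

```text
7.1167 [ 0.48487156 -0.16018199  0.08136287] [-3.14155183e+00  1.93020502e-03  3.05651898e+00]
[(np.int32(1072), [442.4, 14.2], [415, 0, 80, 37], array([ 0.3816, -0.0674,  0.055 ])), (np.int32(2153), [261.3, 221.9], [247, 182, 29, 79], array([ 0.4771, -0.1586,  0.055 ]))]
```

arm_command([
  [0,1,20],
  [0,1,40],
  [0,1,55],
  [0,1,60],
  [0,1,60],
  [0,1,60],
  [0,1,60],
  [0,1,60],
  [0,1,60],
  [0,1,60],
  [0,1,60],
  [0,1,60],
], gripper=[40,40,40,40,5,5,5,5,5,5,5,5], turn=[0,0,0,0,0,0,0,0,0,0,0,0], newtons=50)

```text
t: 8.17
position: [0.4846, -0.1596, 0.0213]
tool_rot: [3.142, 0.002, 3.056]
wrist_force: [-1.4, -0.1, 6.6]
opening: 0.187
grasp_force: 49.9
```

arm_command([
  [0,0,-5],
  [0,0,-15],
  [0,0,-40],
  [0,0,-75],
  [0,0,-110],
  [0,0,-140],
  [0,0,-160],
  [0,0,-160],
  [0,0,-160],
  [0,0,-160],
], gripper=[5,5,5,5,5,5,5,5,5,5], turn=[0,0,0,0,0,0,0,0,0,0])

```text
t: 9.0
position: [0.4831, -0.1591, 0.1798]
tool_rot: [3.141, -0.001, 3.056]
wrist_force: [-0.0, -0.1, -2.1]
opening: 0.184
grasp_force: 48.9
```

```bash
python3 - <<'E'
from h import *
for i in range(2):
    s=manip.state(); c=cam("wrist"); im=imaging.read_camera("wrist")
np.savez("pics/w4.npz",im=im,K=c[0],T=c[1])
print(s["t"],s["position"],s["tool_rot"],s["grasp_force"],s["opening"],s["wrist_force"])
cv2.imwrite("pics/w4.png",im[...,::-1])
E
```

```text
9.05 [ 0.48277952 -0.15906382  0.17929336] [ 3.14135338e+00 -2.24695779e-03  3.05590785e+00] 48.913328647613525 0.17889764668729716 [ 0.14725614 -0.19240822 -1.59743144]
```

View pics/w4.png

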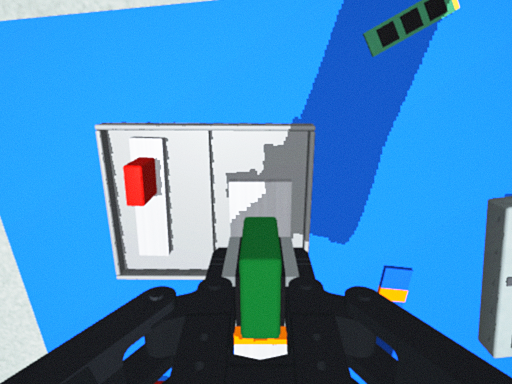

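The gauge is held upright, with the orange band at rows 330–345 and the tip edge near row 358. I'll measure the tip and band relative to the TCP.

```bash
python3 - <<'E'
from h import *
d=np.load("pics/w4.npz"); im=d["im"]; c=(d["K"],d["T"]); s=manip.state()
P=s["position"]; y=s["tool_rot"][2]-np.pi; R=np.array([[np.cos(y),np.sin(y)],[-np.sin(y),np.cos(y)]])
hsv=cv2.cvtColor(im,cv2.COLOR_RGB2HSV)
o=cv2.inRange(hsv,(5,120,120),(20,255,255))[300:384,200:320]; w=cv2.inRange(hsv,(0,0,150),(180,70,255))[300:384,200:320]
z=P[2]-.0163+.006
for col in (238,245,252,260,268,276,283):
    a=np.where(o[:,col-200])[0]; b=np.where(w[35:,col-200])[0]
    r=[300+a.max()+.5 if len(a) else np.nan, 335+b.max()+.5 if len(b) else np.nan]
    print(col,r,[(R@(onz("wrist",(col,v),z,c)-P)[:2]).round(4).tolist() for v in r])
for row in (339,350):
    a=np.where((o|w)[row-300])[0]; print(row,a.min()+200,a.max()+200,[(R@(onz("wrist",(v,row),z,c)-P)[:2]).round(4).tolist() for v in(a.min()+199.5,a.max()+200.5)])
print(P,s["tool_rot"])
E
```

```text
238 [np.float64(337.5), np.float64(354.5)] [[0.0561, -0.0123], [0.068, -0.0125]]
245 [np.float64(338.5), np.float64(356.5)] [[0.0568, -0.0083], [0.0695, -0.0085]]
252 [np.float64(338.5), np.float64(357.5)] [[0.0568, -0.0043], [0.0702, -0.0044]]
260 [np.float64(340.5), np.float64(359.5)] [[0.0581, 0.0002], [0.0716, 0.0002]]
268 [np.float64(338.5), np.float64(357.5)] [[0.0568, 0.0047], [0.0702, 0.0048]]
276 [np.float64(339.5), np.float64(356.5)] [[0.0574, 0.0093], [0.0694, 0.0094]]
283 [np.float64(339.5), np.float64(354.5)] [[0.0574, 0.0132], [0.068, 0.0135]]
339 233 286 [[0.0571, -0.0154], [0.0571, 0.0152]]
350 234 286 [[0.0648, -0.015], [0.0648, 0.0154]]
[ 0.48274094 -0.15907365  0.1790403 ] [ 3.14142953e+00 -2.77548906e-03  3.05586655e+00]
```

```bash
python3 - <<'E'
from h import *
d=np.load("pics/w4.npz"); im=d["im"]; c=(d["K"],d["T"]); s=manip.state()
P=s["position"]; y=s["tool_rot"][2]-np.pi; R=np.array([[np.cos(y),np.sin(y)],[-np.sin(y),np.cos(y)]])
g=cv2.cvtColor(im,cv2.COLOR_RGB2GRAY).astype(int)
for col in (235,245,255,275,285): print(col,g[174:190,col].tolist())
for row in (195,210): print(row,g[row,222:236].tolist(),g[row,284:300].tolist())
for dz in (.0063,.0083,.0103,.0123,.0143):
    q=lambda u,v:(R@(onz("wrist",(u,v),P[2]-dz,c)-P)[:2]).round(4).tolist()
    print(dz,"rear",q(260,181),"width195",q(228,195),q(291.5,195),"band",q(252,328.5),q(260,340),"w",q(233,339),q(287,339))
E
```

```text
235 [120, 124, 126, 128, 119, 110, 107, 166, 247, 255, 252, 251, 250, 251, 250, 250]
245 [124, 125, 124, 129, 119, 110, 106, 159, 244, 254, 250, 250, 250, 249, 249, 249]
255 [121, 124, 128, 126, 122, 111, 113, 166, 243, 255, 252, 251, 251, 251, 250, 250]
275 [127, 122, 129, 127, 121, 112, 105, 126, 158, 164, 165, 165, 164, 161, 162, 164]
285 [129, 124, 128, 129, 121, 112, 115, 133, 160, 170, 169, 168, 166, 169, 169, 170]
195 [232, 230, 235, 236, 188, 117, 154, 245, 254, 251, 250, 250, 250, 251] [169, 167, 167, 169, 164, 167, 164, 137, 123, 126, 128, 128, 127, 120, 121, 124]
210 [230, 231, 229, 231, 230, 228, 228, 243, 250, 250, 249, 249, 249, 250] [170, 168, 168, 165, 165, 161, 155, 143, 125, 124, 123, 123, 123, 125, 127, 122]
0.0063 rear [-0.037, 0.0002] width195 [-0.03, -0.015] [-0.03, 0.0152] band [0.0465, -0.0042] [0.0542, 0.0002] w [0.0535, -0.0147] [0.0535, 0.0151]
0.0083 rear [-0.0364, 0.0002] width195 [-0.0294, -0.0152] [-0.0294, 0.0154] band [0.0482, -0.0042] [0.056, 0.0002] w [0.0553, -0.0149] [0.0553, 0.0153]
0.0103 rear [-0.0358, 0.0002] width195 [-0.0287, -0.0154] [-0.0287, 0.0156] band [0.0499, -0.0043] [0.0578, 0.0002] w [0.0571, -0.0151] [0.0571, 0.0155]
0.0123 rear [-0.0353, 0.0002] width195 [-0.0281, -0.0156] [-0.0281, 0.0158] band [0.0516, -0.0043] [0.0596, 0.0002] w [0.0589, -0.0153] [0.0589, 0.0157]
0.0143 rear [-0.0347, 0.0002] width195 [-0.0274, -0.0158] [-0.0274, 0.016] band [0.0533, -0.0044] [0.0614, 0.0002] w [0.0607, -0.0155] [0.0607, 0.0159]
```

arm_command([
  [19,309,0],
  [19,309,0],
  [19,309,0],
  [19,309,0],
  [19,309,0],
  [19,309,0],
  [19,309,0],
  [19,309,0],
  [19,309,0],
  [19,309,0],
  [19,309,0],
  [19,309,0],
], gripper=[5,5,5,5,5,5,5,5,5,5,5,5], turn=[-0.02,-0.04,-0.06,-0.08,-0.1,-0.12,-0.138,-0.138,-0.138,-0.138,-0.138,-0.138])

```text
t: 10.1
position: [0.4912, 0.1482, 0.1796]
tool_rot: [-3.14, -0.001, -3.092]
wrist_force: [-0.4, 0.3, -2.1]
opening: 0.178
grasp_force: 49.2
```

```bash
python3 - <<'E'
from h import *
for i in range(3):
    s=manip.state(); c=cam("wrist"); im=imaging.read_camera("wrist")
np.savez("pics/w5.npz",im=im,K=c[0],T=c[1])
print(s["t"],s["position"],s["tool_rot"],s["grasp_force"],s["opening"],s["wrist_force"])
E
```

```text
10.2 [0.49142203 0.14850059 0.18004067] [-3.14100572e+00 -5.29839784e-04 -3.09196423e+00] 49.16691184043884 0.18095218119120346 [-0.02382753  0.00616935 -1.74500731]
```

arm_command([
  [0,2,25],
  [0,2,60],
  [0,2,90],
  [0,2,110],
  [0,2,120],
  [0,2,126],
  [0,2,128],
  [0,2,128],
  [0,2,128],
  [0,2,128],
], gripper=[5,5,5,5,5,5,5,5,5,5], turn=[0,0,0,0,0,0,0,0,0,0])

```text
t: 11.08
position: [0.4922, 0.1524, 0.0535]
tool_rot: [3.141, 0.002, -3.09]
wrist_force: [-0.5, 0.2, -0.7]
opening: 0.18
grasp_force: 49.3
```

arm_command([
  [0,0,2],
  [0,0,3],
  [0,0,3],
], gripper=[5,5,5], turn=[0,0,0])

```text
t: 11.33
position: [0.4913, 0.1522, 0.0494]
tool_rot: [3.141, 0.0, -3.089]
wrist_force: [-0.6, -1.1, -0.8]
opening: 0.18
grasp_force: 49.3
```

arm_command([
  [0,0,1],
  [0,0,2],
  [0,0,2],
], gripper=[5,5,5], turn=[0,0,0])

```text
t: 11.58
position: [0.4911, 0.1521, 0.0471]
tool_rot: [-3.141, -0.0, -3.089]
wrist_force: [0.2, -0.1, -1.8]
opening: 0.178
grasp_force: 49.3
```

Next I'll probe for contact.

arm_command([
  [0,0,1],
  [0,0,1.5],
  [0,0,1.5],
], gripper=[5,5,5], turn=[0,0,0])

```text
t: 11.83
position: [0.4913, 0.1521, 0.0463]
tool_rot: [3.141, -0.0, -3.089]
wrist_force: [-2.9, -0.7, 4.6]
opening: 0.186
grasp_force: 50.4
```

```bash
python3 - <<'E'
from h import *
for i in range(2): imaging.read_camera("wrist")
s=manip.state();print(s["t"],s["position"],s["tool_rot"],s["wrist_force"],s["ft_torque"])
E
```

```text
11.9333 [0.49131787 0.15209837 0.04627339] [ 3.14144914e+00  6.33345172e-05 -3.08952353e+00] [-2.395811   -0.1728335   5.80784092] [-0.14682244  0.35295477 -0.02793393]
```

arm_command([
  [0,0,-2.6],
  [-6,-1,-2.6],
  [-14,-1,-2.6],
  [-22,-1,-2.6],
  [-30,-1,-2.6],
  [-35,-1,-2.6],
  [-35,-1,-2.6],
  [-35,-1,-2.6],
], gripper=[5,5,5,5,5,5,5,5], turn=[0,0,0,0,0,0,0,0])

```text
t: 12.6
position: [0.5265, 0.1528, 0.0481]
tool_rot: [-3.141, -0.0, -3.09]
wrist_force: [-0.6, -0.7, -2.0]
opening: 0.179
grasp_force: 49.3
```

```bash
python3 - <<'E'
from h import *
a=imaging.read_camera("scene"); s=manip.state(); c=cam("wrist"); w=imaging.read_camera("wrist"); b=imaging.read_camera("side")
np.savez("pics/w6.npz",im=w,K=c[0],T=c[1])
print(s["t"],s["position"],s["tool_rot"],s["wrist_force"])
r=lambda i,x,y,W,H:cv2.resize(i[y:y+H,x:x+W],(400,300),interpolation=cv2.INTER_CUBIC)
o=np.vstack([np.hstack([r(a,250,190,96,72),r(b,180,120,100,75)]),np.hstack([r(w,80,144,320,240),np.zeros((300,400,3),np.uint8)])])
cv2.imwrite("pics/c6.png",o[...,::-1])
E
```

```text
12.65 [0.5260138  0.15281344 0.04813643] [-3.14142239e+00 -7.46492710e-04 -3.08951395e+00] [ 1.05175479 -0.5042762  -0.76503464]
```

View pics/c6.png

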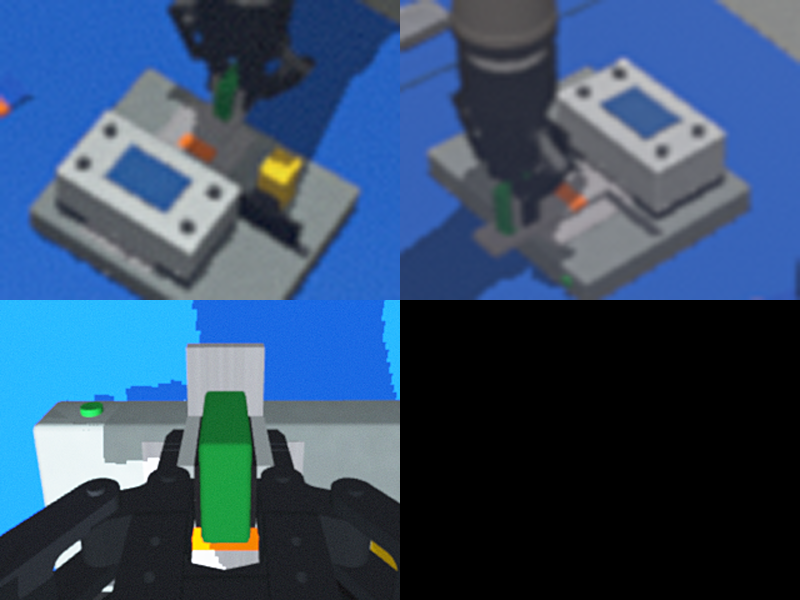

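The scene and side views show the shutter clear of the gap and the blade's band short of the bar, lined up with the mouth. Now I'll insert.

arm_command([
  [-5,0,0],
  [-10,0,0],
  [-15,0,0],
  [-20,0,0],
  [-20,0,0],
  [-20,0,0],
], gripper=[5,5,5,5,5,5], turn=[0,0,0,0,0,0])

```text
t: 13.25
position: [0.5467, 0.154, 0.0484]
tool_rot: [3.142, 0.0, -3.09]
wrist_force: [-0.3, 0.4, -1.3]
opening: 0.182
grasp_force: 49.3
```

arm_command([
  [-5,0,0],
  [-10,0,0],
  [-15,0,0],
  [-18,0,0],
  [-18,0,0],
  [-18,0,0],
], gripper=[5,5,5,5,5,5], turn=[0,0,0,0,0,0])

```text
t: 13.75
position: [0.5644, 0.1548, 0.0483]
tool_rot: [-3.142, -0.0, -3.09]
wrist_force: [1.0, -0.7, -0.9]
opening: 0.177
grasp_force: 49.3
```

```bash
python3 - <<'E'
from h import *
a=imaging.read_camera("scene"); s=manip.state(); b=imaging.read_camera("side"); c=cam("wrist"); w=imaging.read_camera("wrist")
np.savez("pics/w7.npz",im=w,K=c[0],T=c[1])
print(s["t"],s["position"],s["tool_rot"],s["wrist_force"])
for n,i in (("scene",a),("side",b)): print(n,[(x,onz(n,x[1],.038)) for x in blobs(i,(4,110,80),(19,255,255),4) if 180<x[1][0]<340 and 130<x[1][1]<260])
r=lambda i,x,y,W,H:cv2.resize(i[y:y+H,x:x+W],(400,300),interpolation=cv2.INTER_CUBIC)
cv2.imwrite("pics/c7.png",np.hstack([r(a,274,206,48,36),r(b,200,140,60,45)])[...,::-1])
E
```

```text
13.8 [0.56411756 0.15486358 0.04829398] [-3.14154321e+00 -3.40331862e-04 -3.08952073e+00] [ 0.67266269 -0.02190784 -1.23062326]
scene [((np.int32(20), [247.8, 214.2], [245, 212, 7, 6]), array([ 0.65178649, -0.00966656,  0.038     ]))]
side [((np.int32(15), [231.1, 164.3], [228, 162, 7, 5]), array([0.61806917, 0.15357974, 0.038     ])), ((np.int32(25), [270.2, 198.7], [267, 196, 7, 7]), array([ 0.61794088, -0.04962694,  0.038     ]))]
```

View pics/c7.png

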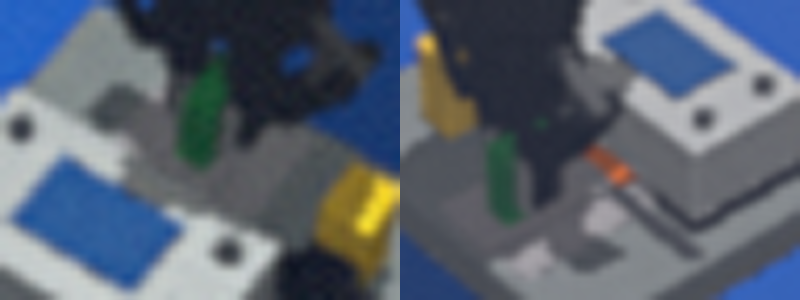

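The side crop shows a thin orange strip, part of the band, in front of the bar's lower edge at (610,165). The rest is under the bar, so the bar edge lies over the band. I'll hold for more than 2 s.

arm_command([
  [0,0,0],
  [0,0,0],
  [0,0,0],
  [0,0,0],
  [0,0,0],
  [0,0,0],
  [0,0,0],
  [0,0,0],
  [0,0,0],
  [0,0,0],
  [0,0,0],
  [0,0,0],
], gripper=[5,5,5,5,5,5,5,5,5,5,5,5], turn=[0,0,0,0,0,0,0,0,0,0,0,0])

```text
t: 14.9
position: [0.5642, 0.1549, 0.0484]
tool_rot: [3.142, -0.0, -3.089]
wrist_force: [0.3, -0.3, -2.3]
opening: 0.184
grasp_force: 49.3
```

arm_command([
  [0,0,0],
  [0,0,0],
  [0,0,0],
  [0,0,0],
  [0,0,0],
  [0,0,0],
  [0,0,0],
  [0,0,0],
  [0,0,0],
  [0,0,0],
  [0,0,0],
  [0,0,0],
], gripper=[5,5,5,5,5,5,5,5,5,5,5,5], turn=[0,0,0,0,0,0,0,0,0,0,0,0])

```text
t: 15.9
position: [0.5643, 0.1549, 0.0484]
tool_rot: [3.142, 0.0, -3.089]
wrist_force: [-0.3, 1.1, -1.3]
opening: 0.18
grasp_force: 49.3
```

```bash
python3 - <<'E'
from h import *
d=np.load("pics/w7.npz"); im=d["im"]; c=(d["K"],d["T"])
# base front edge in wrist view, away from the gripper: row of blue/grey change -> fixture x
hsv=cv2.cvtColor(im,cv2.COLOR_RGB2HSV); m=cv2.inRange(hsv,(0,0,0),(180,100,255))
for col in (140,160,180,200,320,340,360,380):
    r=np.where(m[:,col]>0)[0]; print(col,r[:1],[onz("wrist",(col,r[0]),.03,c).round(4)] if len(r) else "")
b=imaging.read_camera("side"); hs=cv2.cvtColor(b,cv2.COLOR_RGB2HSV); o=cv2.inRange(hs,(4,110,80),(19,255,255))
v,u=np.where(o[155:175,220:245]); 
R=np.array([[.9986,.052],[-.052,.9986]])
P=np.array([R@(onz("side",(x+220,y+155),.0385)[:2]-[.617,.157]) for x,y in zip(u,v)]); print((P*1000).round(1).tolist())
E
```

```text
140 [172] [array([0.5288, 0.0931, 0.03  ])]
160 [164] [array([0.5242, 0.1033, 0.03  ])]
180 [164] [array([0.5237, 0.1133, 0.03  ])]
200 [164] [array([0.5231, 0.1232, 0.03  ])]
320 [164] [array([0.52  , 0.1829, 0.03  ])]
340 [164] [array([0.5195, 0.1928, 0.03  ])]
360 [164] [array([0.519 , 0.2028, 0.03  ])]
380 [164] [array([0.5185, 0.2127, 0.03  ])]
[[2.6, 9.6], [-0.6, 5.7], [1.9, 3.5], [4.5, 1.4], [-1.3, -0.4], [1.2, -2.5], [3.8, -4.7], [-2.0, -6.4], [0.6, -8.6], [3.1, -10.7], [-2.6, -12.4], [-0.1, -14.6], [2.4, -16.7]]
```

arm_command([
  [0,0,0],
  [0,0,0],
  [0,0,0],
  [0,0,0],
  [5,0,0],
  [13,0,0],
  [23,0,0],
  [35,0,0],
  [50,0,0],
  [65,0,0],
  [76,0,0],
  [80,0,0],
], gripper=[5,5,5,5,5,5,5,5,5,5,5,5], turn=[0,0,0,0,0,0,0,0,0,0,0,0])

```text
t: 16.95
position: [0.4815, 0.1504, 0.0482]
tool_rot: [-3.141, -0.002, -3.089]
wrist_force: [-0.1, -0.8, -1.3]
opening: 0.178
grasp_force: 49.3
```

arm_command([
  [0,0,-10],
  [0,0,-35],
  [0,0,-65],
  [0,0,-95],
  [0,0,-120],
  [0,0,-130],
  [0,0,-130],
], gripper=[5,5,5,5,5,5,5], turn=[0,0,0,0,0,0,0])

```text
t: 17.53
position: [0.4867, 0.1515, 0.1815]
tool_rot: [3.139, 0.006, -3.09]
wrist_force: [-0.6, 0.2, -1.9]
opening: 0.18
grasp_force: 49.3
```

arm_command([
  [16,-310,0],
  [16,-310,0],
  [16,-310,0],
  [16,-310,0],
  [16,-310,0],
  [16,-310,0],
  [16,-310,0],
  [16,-310,0],
  [16,-310,0],
  [16,-310,0],
  [16,-310,0],
  [16,-310,0],
], gripper=[5,5,5,5,5,5,5,5,5,5,5,5], turn=[0.02,0.04,0.06,0.08,0.1,0.12,0.138,0.138,0.138,0.138,0.138,0.138])

```text
t: 18.53
position: [0.4844, -0.158, 0.1776]
tool_rot: [3.141, -0.001, 3.058]
wrist_force: [-0.1, 0.1, -1.3]
opening: 0.184
grasp_force: 49.4
```

```bash
python3 - <<'E'
from h import *
for i in range(2): imaging.read_camera("wrist")
s=manip.state();print(s["t"],s["position"],s["tool_rot"],s["opening"],s["wrist_force"])
E
```

```text
18.6333 [ 0.48465001 -0.15818604  0.17801511] [ 3.14114787e+00 -6.29035027e-04  3.05824610e+00] 0.17852468769911473 [ 0.58912982  0.63424865 -1.99236466]
```

arm_command([
  [-3,-1.5,30],
  [-3,-1.5,65],
  [-3,-1.5,100],
  [-3,-1.5,125],
  [-3,-1.5,140],
  [-3,-1.5,148],
  [-3,-1.5,152],
  [-3,-1.5,154],
  [-3,-1.5,154],
  [-3,-1.5,154],
  [-3,-1.5,154],
  [-3,-1.5,154],
], gripper=[5,5,5,5,5,5,5,5,5,5,5,5], turn=[0,0,0,0,0,0,0,0,0,0,0,0])

```text
t: 19.63
position: [0.488, -0.1615, 0.0252]
tool_rot: [-3.142, 0.002, 3.056]
wrist_force: [-0.6, 0.2, -1.5]
opening: 0.184
grasp_force: 49.5
```

arm_command([
  [0,0,1],
  [0,0,2],
  [0,0,3],
  [0,0,3],
  [0,0,3],
], gripper=[5,5,5,5,5], turn=[0,0,0,0,0])

```text
t: 20.05
position: [0.4875, -0.1614, 0.0214]
tool_rot: [3.142, 0.0, 3.056]
wrist_force: [0.1, -0.1, -0.7]
opening: 0.186
grasp_force: 49.5
```

arm_command([
  [0,0,0.5],
  [0,0,0.8],
  [0,0,0.8],
], gripper=[5,5,5], turn=[0,0,0])

```text
t: 20.3
position: [0.4875, -0.1614, 0.0213]
tool_rot: [3.141, 0.0, 3.056]
wrist_force: [-1.3, 0.7, 9.9]
opening: 0.181
grasp_force: 51.2
```

arm_command([
  [0,0,0],
  [0,0,0],
  [0,0,0],
  [0,0,0],
  [0,0,0],
  [0,0,0],
  [0,0,0],
  [0,0,0],
  [0,0,-10],
  [0,0,-40],
  [0,0,-80],
  [0,0,-120],
], gripper=[14,16,20,25,32,40,40,40,40,40,40,40], turn=[0,0,0,0,0,0,0,0,0,0,0,0])

```text
t: 21.3
position: [0.4863, -0.1614, 0.1419]
tool_rot: [-3.141, -0.002, 3.055]
wrist_force: [0.6, -0.3, 1.4]
opening: 0.469
grasp_force: 0.0
```

arm_command([
  [0,0,-40],
  [0,0,-80],
  [0,0,-80],
  [0,0,-80],
], gripper=[50,50,50,50], turn=[0,0,0,0])

```text
t: 21.63
position: [0.4889, -0.1618, 0.2239]
tool_rot: [3.141, 0.006, 3.056]
wrist_force: [-0.1, 0.2, -0.2]
opening: 0.586
grasp_force: 0.0
```

```bash
python3 - <<'E'
from h import *
for i in range(3):
    s=manip.state(); c=cam("wrist"); im=imaging.read_camera("wrist")
np.savez("pics/w8.npz",im=im,K=c[0],T=c[1])
print(s["t"],s["position"],s["tool_rot"])
for lo,hi,z in (((40,80,30),(88,255,255),.05),((4,120,100),(18,255,255),.011)):
    print([b+(onz("wrist",b[1],z,c).round(4),) for b in blobs(im,lo,hi,60)])
cv2.imwrite("pics/w8.png",im[...,::-1])
E
```

```text
21.7333 [ 0.48686396 -0.16123496  0.22060452] [ 3.14128132e+00 -2.84490691e-04  3.05580210e+00]
[(np.int32(1027), [390.3, 26.1], [354, 0, 81, 55], array([ 0.3677, -0.0382,  0.05  ])), (np.int32(660), [259.8, 168.5], [252, 148, 17, 42], array([ 0.4835, -0.161 ,  0.05  ]))]
[(np.int32(89), [270.1, 207.8], [266, 202, 8, 13], array([ 0.5398, -0.1541,  0.011 ]))]
```

View pics/w8.png

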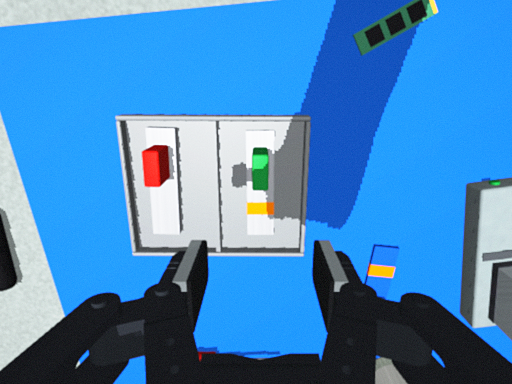

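The GO gauge lies flat in its bay (grip (260,168), band (260,208)) and the NO-GO gauge is untouched. Back to the tab.

arm_command([
  [-56,403,0],
  [-56,403,0],
  [-56,403,0],
  [-56,403,0],
  [-56,403,0],
  [-56,403,0],
  [-56,403,0],
  [-56,403,0],
  [-56,403,0],
  [-56,403,0],
  [-56,403,0],
  [-56,403,0],
], gripper=[50,50,50,50,50,50,50,50,50,50,50,50], turn=[-0.138,-0.138,-0.138,-0.138,-0.138,-0.138,-0.138,-0.138,-0.138,-0.138,-0.138,-0.138])

```text
t: 22.78
position: [0.5764, 0.2374, 0.2182]
tool_rot: [-3.14, -0.004, -3.085]
wrist_force: [-0.6, -0.2, -0.2]
opening: 0.585
grasp_force: 0.0
```

arm_command([
  [0,0,25],
  [0,0,60],
  [0,0,90],
  [0,0,100],
  [0,0,100],
  [0,0,100],
], gripper=[50,50,50,50,50,50], turn=[0,0,0,0,0,0])

```text
t: 23.28
position: [0.578, 0.234, 0.1208]
tool_rot: [-3.141, -0.001, -3.091]
wrist_force: [0.1, 0.5, 0.1]
opening: 0.587
grasp_force: 0.0
```

```bash
python3 - <<'E'
from h import *
for i in range(2):
    s=manip.state(); c=cam("wrist"); im=imaging.read_camera("wrist")
print(s["t"],s["position"],s["tool_rot"])
for b in blobs(im,(22,120,60),(33,255,255),100): print(b, onz("wrist",b[1],.085,c))
E
```

```text
23.3333 [0.57875833 0.23471917 0.12191719] [ 3.14131135e+00  1.48582061e-03 -3.09060184e+00]
(np.int32(2602), [259.1, 213.3], [239, 179, 41, 67]) [0.57001997 0.23414587 0.085     ]
```

arm_command([
  [1,0,15],
  [1,0,35],
  [1,0,55],
  [1,0,65],
  [1,0,65],
  [1,0,65],
  [1,0,65],
  [1,0,65],
  [1,0,65],
  [1,0,65],
  [1,0,65],
  [1,0,65],
], gripper=[50,50,50,50,50,15,15,15,15,15,15,15], turn=[0,0,0,0,0,0,0,0,0,0,0,0], newtons=25)

```text
t: 24.38
position: [0.5779, 0.2348, 0.0574]
tool_rot: [3.141, 0.002, -3.09]
wrist_force: [-0.4, -3.3, 6.6]
opening: 0.276
grasp_force: 28.5
```

arm_command([
  [0,-8,0],
  [0,-16,0],
  [0,-24,0],
  [0,-32,0],
  [0,-40,0],
  [0,-48,0],
  [0,-56,0],
  [0,-64,0],
  [0,-71,0],
  [0,-76,0],
  [0,-78,0],
  [0,-78,0],
], gripper=[15,15,15,15,15,15,15,15,15,15,15,15], turn=[0,0,0,0,0,0,0,0,0,0,0,0])

```text
t: 25.38
position: [0.5822, 0.157, 0.0574]
tool_rot: [3.141, 0.003, -3.09]
wrist_force: [-0.7, -1.0, 7.9]
opening: 0.278
grasp_force: 28.7
```

arm_command([
  [0,-3,0],
  [0,-6,0],
  [0,-9,0],
  [0,-9,0],
  [0,-9,0],
  [0,-9,0],
], gripper=[15,15,15,15,15,15], turn=[0,0,0,0,0,0])

```text
t: 25.88
position: [0.5823, 0.1546, 0.0574]
tool_rot: [3.135, 0.004, -3.085]
wrist_force: [-1.3, 12.6, 3.7]
opening: 0.276
grasp_force: 28.5
```

The tab travelled 80 mm and reached its stop. I'll relax the pinch, release and retreat.

arm_command([
  [0,4,0],
  [0,6,0],
  [0,6,0],
  [0,6,0],
  [0,6,0],
  [0,6,-10],
  [0,6,-40],
  [0,6,-80],
  [0,6,-120],
  [0,6,-150],
  [0,6,-150],
  [0,6,-150],
], gripper=[15,15,50,50,50,50,50,50,50,50,50,50], turn=[0,0,0,0,0,0,0,0,0,0,0,0])

```text
t: 26.88
position: [0.5823, 0.1545, 0.2085]
tool_rot: [3.14, 0.005, -3.09]
wrist_force: [-0.2, 1.1, -0.6]
opening: 0.583
grasp_force: 0.0
```

```bash
python3 - <<'E'
from h import *
imaging.read_camera("wrist"); s=manip.state(); c=cam("wrist"); im=imaging.read_camera("wrist")
print(s["t"],s["position"],s["wrist_force"])
m=cv2.inRange(cv2.cvtColor(im,cv2.COLOR_RGB2HSV),(22,120,130),(33,255,255)); v,u=np.where(m[120:240,200:320]); 
for b in blobs(im,(22,120,60),(33,255,255),100): print(b,[onz("wrist",(x,b[1][1]+5),.085,c).round(4) for x in (b[2][0],b[2][0]+b[2][2])])
a=imaging.read_camera("scene"); print(blobs(a,(22,120,80),(33,255,255)),blobs(a,(45,90,30),(85,255,255))[:1])
E
```

```text
26.9333 [0.58100958 0.15420351 0.20641947] [-0.51094713 -0.55573073  0.1039176 ]
(np.int32(719), [479.2, 6.6], [452, 0, 57, 17]) [array([0.4436, 0.2852, 0.085 ]), array([0.4415, 0.326 , 0.085 ])]
(np.int32(1216), [261.2, 180.0], [247, 158, 29, 44]) [array([0.5807, 0.1437, 0.085 ]), array([0.5795, 0.1679, 0.085 ])]
(np.int32(283), [95.5, 204.5], [82, 197, 28, 16]) [array([0.6099, 0.0034, 0.085 ]), array([0.6087, 0.0274, 0.085 ])]
[(np.int32(118), [294.6, 3.2], [287, 0, 17, 9]), (np.int32(1629), [145.6, 214.4], [111, 185, 69, 61]), (np.int32(69), [297.1, 220.4], [293, 215, 9, 13])] [(np.int32(71), [245.2, 167.6], [241, 162, 9, 12])]
```

The tab centre is at y ≈ 0.1555 m, which is shut, and nothing is touched. Handing in.

```bash
python3 -c "
from station import manip; print(manip.hand_in())"
```

```text
the job is handed in; nothing more can be done
None
```

The job is handed in at about 27 s on the robot clock: the shutter was opened, the GO gauge held in the gap with the bar's edge over the orange band for over two seconds, then laid back flat in its bay, and the shutter slid fully shut.

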